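# Rack the blue paints from light to dark

## Robot

A 7-joint arm with a two-finger parallel gripper is mounted at the origin on the work surface. World frame = base frame: x ahead of the robot, y to its left, z up, the work surface at z = 0. Lengths are in mm, angles in rad, forces in N, time in s.
With the tool pointing down it reaches from about 400 to 875 mm from the base axis. Payload 4.4 kg.
Tool frame: the origin (TCP) lies on the mounting face of the last link; the fingertips stand 173 mm ahead of it and the grasp point (between the pads) lies 155 mm ahead of it; z points along the fingers, y is the line along which they close (so a half turn about z gives the same grasp; the last joint's range is limited). The gripper opens to 85 mm and grips with 20 to 120 N. Pads are 22 mm wide; open, the fingers measure 114 mm over their backs; the gripper's body (76 mm by 85 mm) begins 54 mm behind the grasp point. The pads swing forward as they close: fully open they stand 13 mm farther back than shut.
Start: joints at [1.099, 0.628, 0.038, 1.517, -0.027, 0.996, -0.02], TCP at [256.612, -597.215, 404.713] pointing down, gripper open.
Joint ranges: [-3.06, 3.06], [-0.37, 2.12], [-1.25, 1.32], [0.18, 2.47], [-1.1, 4.24], [0.23, 1.98], [-2.94, 2.94]. Speed limits (rad/s): [2.57, 2.57, 3.14, 3.14, 3.14, 3.14, 3.14].

## Interface

Orientations are given as [roll, pitch, yaw] about the fixed x, y, z axes, in that order (R = Rz(yaw) Ry(pitch) Rx(roll)).
In Python, from cell import * gives the robot as it stands. The module is installed in compiled form; this text tells all that it offers.
- The arm moves only by the tool jog_arm, never from a script. Its argument "steps" is a list of rows, each a list of 7 numbers: the opening, from -1 (shut) to 1 (fully open), so that 0 is half open, then the shift along the tool's x, y, z as a fraction of full scale, then the turn, a rotation vector about the tool's x, y, z as a fraction of full scale. A call has 1 to 10 rows; each row shifts and turns the commanded pose from where the row before left it, along the tool's axes as they then stand; what a row does not reach is not made up. Full scale, the value 1, is 500 mm for a shift and 2 rad for a turn. A row lasts 1/8 s, in which the tool goes at most 62.5 mm and 10.7 degrees, less where a joint would pass 70% of its speed; a pose out of reach is approached as far as the arm can. A call with a number of a shift or a turn outside -1 to 1 is refused whole. A call with a gripper value outside its range is refused whole. The fingers move at their own pace and stop on an object; the grip force is fixed at half the most. Time passes only in rows, so rows that do not move let the fingers close. It gives the time, the measured TCP pose, the force, the opening and the grip force at its end, in the units of the state.
- read_state(): the state, without advancing time (a new reading comes with each control period).
- get_image(name): name is "scene" or "top" or "wrist"; returns a dict with "pixels" (400x640x3 uint8, red, green, blue), "depth" (400x640 float32, mm along the optical axis (not along the pixel's ray), 0 where there is no reading), "vertical_fov" (degrees; the focal length in pixels is half the picture's height over the tangent of half this angle, whatever the lens; pixels are square), "cx", "cy" (the principal point, pixels), "R" (3x3) and "t" (3): a world point X has camera coordinates R X + t. Camera axes: x right, y down, z forward; pixel columns grow to the right and rows downward; lengths in mm; the calibration is good to about 2 mm. A picture is of the moment at which its call begins.
- finish_job(): hands the job in; it is judged then, once.
The state is a dict: "clock": time; "qpos": joint angles; "qd": joint speeds; "tau": joint torques, N m; "eef_pos": TCP position; "tool_rot": TCP orientation; "force": force on the tool from outside, world axes, zero at the start; "torque": the same for the moment, N m; "width": finger opening in mm; "gripper_force": force on a finger pad.
Only numpy, scipy, OpenCV 4.12 (cv2) and the standard library are available. Lean on these libraries where they do the work, as an engineer would, in place of code of your own. Each camera call takes 0.05 s, during which the arm holds its last target. There are 200 camera calls.

## Task

The white and the black paint pot already stand in the two end compartments of the wooden rack; leave them there. Put the four blue pots into the empty compartments between them, one in each, so that the row gets darker step by step from the white pot to the black one. Set every pot down upright on the floor of its compartment, without dropping it or tipping any pot over, and let go.

Things in the scene. Friction and masses are not known exactly. Their poses are not given: they have to be found in the camera images.
- pot_pale: screw-lid paint pot, a plain upright cylinder 40 mm in diameter and 62 mm tall, about 75 g. Origin at the centre of its underside, z up. Jar and lid are both in the colour of the paint: pale, whitish blue, the lightest of the four blues. It stands on the bench between the robot and the rack.
- pot_sky: screw-lid paint pot, a plain upright cylinder 40 mm in diameter and 62 mm tall, about 75 g. Origin at the centre of its underside, z up. Jar and lid are both in the colour of the paint: light sky blue, the second lightest. It stands on the bench between the robot and the rack.
- pot_royal: screw-lid paint pot, a plain upright cylinder 40 mm in diameter and 62 mm tall, about 75 g. Origin at the centre of its underside, z up. Jar and lid are both in the colour of the paint: strong royal blue, the second darkest. It stands on the bench between the robot and the rack.
- pot_navy: screw-lid paint pot, a plain upright cylinder 40 mm in diameter and 62 mm tall, about 75 g. Origin at the centre of its underside, z up. Jar and lid are both in the colour of the paint: deep navy blue, the darkest of the four blues. It stands on the bench between the robot and the rack.
- place1: empty compartment 1 of 4, counted along the wooden rack's +y, 66 mm apart: its grey liner, 58 x 58 x 3 mm, origin at the centre of its underside, y axis along the row; the pot stands on its top, 7 mm above the bench. Compartment 60 x 60 mm inside. The fixed rack holds six in one row, 402 x 72 mm over all; its end compartments are taken.
- place2: empty compartment 2 of 4, counted along the wooden rack's +y, 66 mm apart: its grey liner, 58 x 58 x 3 mm, origin at the centre of its underside, y axis along the row; the pot stands on its top, 7 mm above the bench. Compartment 60 x 60 mm inside. Dividers 6 mm thick, their tops 22 mm above the bench; the rack's end walls reach 28 mm.
- place3: empty compartment 3 of 4, counted along the wooden rack's +y, 66 mm apart: its grey liner, 58 x 58 x 3 mm, origin at the centre of its underside, y axis along the row; the pot stands on its top, 7 mm above the bench. Compartment 60 x 60 mm inside. The rack's long side walls are 6 mm thick, their tops 24 mm above the bench.
- place4: empty compartment 4 of 4, counted along the wooden rack's +y, 66 mm apart: its grey liner, 58 x 58 x 3 mm, origin at the centre of its underside, y axis along the row; the pot stands on its top, 7 mm above the bench. Compartment 60 x 60 mm inside. Walls as at the others.
- pot_white: screw-lid paint pot, a plain upright cylinder 40 mm in diameter and 62 mm tall, about 75 g. Origin at the centre of its underside, z up. Jar and lid are both in the colour of the paint: white. It already stands in an end compartment of the rack, 66 mm from the centre of place1 or of place4 (either end), its underside 7 mm above the bench.
- pot_black: screw-lid paint pot, a plain upright cylinder 40 mm in diameter and 62 mm tall, about 75 g. Origin at the centre of its underside, z up. Jar and lid are both in the colour of the paint: black. It already stands in the other end compartment of the rack, opposite the white pot.
There are look-alikes about, which are no part of the job. Leave any pink or yellow look-alike of the pot_royal alone.

How it is judged (in metres and radians):
At the end, for the whole second after the job is handed in: From the white to the black pot stand pale, sky, royal, navy blue, each within 15 mm of its compartment's centre, underside within 4 mm of the liner's top, upright within 0.1 rad, at rest; the white and black pots stand upright in their own compartments, within 18 mm of where they began (((horizontal distance between pot_white and place1 below 0.085 m and horizontal distance between pot_black and place4 below 0.085 m and horizontal distance between pot_pale and place1 below 0.015 m and z of pot_pale in the frame of place1 between -0.001 and 0.007 m and horizontal distance between pot_sky and place2 below 0.015 m and z of pot_sky in the frame of place2 between -0.001 and 0.007 m and horizontal distance between pot_royal and place3 below 0.015 m and z of pot_royal in the frame of place3 between -0.001 and 0.007 m and horizontal distance between pot_navy and place4 below 0.015 m and z of pot_navy in the frame of place4 between -0.001 and 0.007 m) or (horizontal distance between pot_white and place4 below 0.085 m and horizontal distance between pot_black and place1 below 0.085 m and horizontal distance between pot_pale and place4 below 0.015 m and z of pot_pale in the frame of place4 between -0.001 and 0.007 m and horizontal distance between pot_sky and place3 below 0.015 m and z of pot_sky in the frame of place3 between -0.001 and 0.007 m and horizontal distance between pot_royal and place2 below 0.015 m and z of pot_royal in the frame of place2 between -0.001 and 0.007 m and horizontal distance between pot_navy and place1 below 0.015 m and z of pot_navy in the frame of place1 between -0.001 and 0.007 m)) and angle between each of pot_pale, pot_sky, pot_royal, pot_navy, pot_white, pot_black's own z axis and vertical below 0.1 rad and linear speed of each of pot_pale, pot_sky, pot_royal, pot_navy, pot_white, pot_black below 0.02 m/s and distance of each of pot_white, pot_black from where it was at the start of the episode below 0.018 m); the robot touches nothing.
It fails at once if the white or the black pot is taken out of its compartment or pushed out of its place (distance of any of pot_white, pot_black from where it was at the start of the episode above 0.018 m).
It fails at once if a pot is tipped over (angle between any of pot_pale, pot_sky, pot_royal, pot_navy, pot_white, pot_black's own z axis and vertical above 0.6 rad).
It fails at once if a blue pot is dropped (falls free from about 2 cm or more) ((linear speed of pot_pale above 0.6 m/s and contact force between pot_pale and the fingers below 0.01 N and contact force between pot_pale and the arm below 0.01 N) or (linear speed of pot_sky above 0.6 m/s and contact force between pot_sky and the fingers below 0.01 N and contact force between pot_sky and the arm below 0.01 N) or (linear speed of pot_royal above 0.6 m/s and contact force between pot_royal and the fingers below 0.01 N and contact force between pot_royal and the arm below 0.01 N) or (linear speed of pot_navy above 0.6 m/s and contact force between pot_navy and the fingers below 0.01 N and contact force between pot_navy and the arm below 0.01 N)).
It also fails if it takes over 106 s, if anything falls off the work surface, if the arm or the gripper's body presses on something with over 40 N, if the wrist force passes 120 N, or if a joint passes its speed limit or range.

## Working session

There is one attempt and no reset: what is moved stays moved. The work goes in short steps, Python scripts to look and compute and a tool call to move; the robot and the scene stay as the last step left them, time stands still between calls to the robot, and variables do not carry over. Pictures are saved under pics/ and viewed, at most 14 in all, crops included, and the job is handed in when it is done.

Besides the shell and the picture viewer there is one more tool, called after ">>>" as name(argument=value, ...) on one line, values as JSON. jog_arm: Moves the arm, as the interface text tells. Shift numbers are shares of 500 mm and turn numbers shares of 2 rad, none past 1 either way. Its arguments: {"type":"object","properties":{"steps":{"type":"array"}},"required":["steps"]}

```bash
mkdir -p pics; cat > h.py <<'E'
from cell import *
import numpy as np, cv2
def ray(im,u,v,z):
    f=200/np.tan(np.radians(im["vertical_fov"])/2)
    R=np.array(im["R"]);t=np.array(im["t"])
    d=R.T@np.array([(u-im["cx"])/f,(v-im["cy"])/f,1]); c=-R.T@t
    return c+d*(z-c[2])/d[2]
def pts(im):
    f=200/np.tan(np.radians(im["vertical_fov"])/2)
    v,u=np.mgrid[:400,:640];D=im["depth"]
    P=np.stack([(u-im["cx"])/f*D,(v-im["cy"])/f*D,D],-1)
    return (P-np.array(im["t"]))@np.array(im["R"])
def save(im,n): cv2.imwrite("pics/"+n,im["pixels"][:,:,::-1])
E
python3 - <<'E'
from h import *
s=read_state();print(s)
for n in("top","scene"):
    im=get_image(n);save(im,n+"0.png");print(n,im["vertical_fov"],im["cx"],im["cy"],np.round(-np.array(im["R"]).T@im["t"]))
    np.savez(n+".npz",**im)
im=dict(np.load("top.npz"));P=pts(im)
m=((P[:,:,2]>50)&(P[:,:,2]<85)).astype(np.uint8)
n,l,st,c=cv2.connectedComponentsWithStats(m)
for i in range(1,n):
    if st[i,4]>40:
        q=P[l==i];print(c[i].round(),st[i],((q.min(0)+q.max(0))/2).round(),np.median(q,0).round(),np.median(im["pixels"][l==i],0))
E
```

```text
{'clock': 0.0, 'qpos': array([ 1.09922455,  0.62929646,  0.03845601,  1.51840351, -0.02699327,
        0.99630462, -0.01998021]), 'qd': array([ 7.38105302e-04, -2.45125490e-04,  8.85521715e-04,  8.05487184e-05,
        3.25306289e-04,  7.45670617e-04,  1.13140497e-03]), 'tau': array([-1.73804779e-04, -5.63400364e+01,  1.22592911e+00, -1.93439752e+01,
        1.08880940e-02,  1.04703259e-02, -2.09284093e-05]), 'eef_pos': array([ 256.47189304, -596.92089579,  403.80987854]), 'tool_rot': array([-3.13969947e+00,  3.71086111e-05,  4.05783092e-01]), 'force': array([-0.28302028, -0.19486973, -0.93752827]), 'torque': array([-0.03051992, -0.04478128, -0.01450771]), 'gripper_force': 0.0, 'width': 85.24032282468347}
top 53.195206542887725 316.0619055481457 200.5938041733038 [ 375.   14. 1019.]
scene 50.84372201038465 312.78159482237635 202.42866668996132 [974. 333. 766.]
[226.  68.] [212  53  30  33 424] [831. 249.  68.] [842. 253.  71.] [117. 115. 104.]
[ 27. 156.] [  19   89   19  133 2024] [604. 729.  68.] [598. 728.  68.] [28. 35. 43.]
[538. 147.] [522 118  54  50 686] [ 656. -551.   67.] [
[... 279 characters left out ...]
43. 169. 190.]
[170. 208.] [162 200  18  17 230] [479. 374.  58.] [478. 372.  61.] [240. 225.  10.]
[376. 225.] [368 217  17  17 220] [ 447. -125.   58.] [ 446. -124.   61.] [ 51.  59. 115.]
[269. 230.] [261 223  17  16 216] [429. 132.  59.] [429. 132.  61.] [220.5 243.  245. ]
[206. 234.] [198 226  17  17 230] [418. 283.  59.] [418. 283.  61.] [ 67. 122. 240.]
[173. 239.] [165 231  18  17 234] [404. 362.  59.] [404. 361.  61.] [243. 161. 182.]
[447. 238.] [438 230  18  17 232] [ 419. -294.   59.] [ 418. -293.   61.] [ 89. 175. 234.]
[199. 269.] [191 261  18  17 237] [334. 294.  58.] [335. 294.  61.] [242. 233.  10.]
[321. 395.] [301 390  41  10 193] [57.  1. 67.] [62.  1. 66.] [74. 68. 60.]
```

View pics/top0.png

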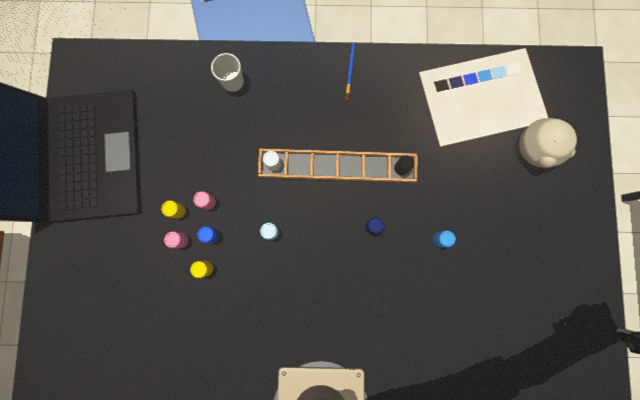

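View pics/scene0.png

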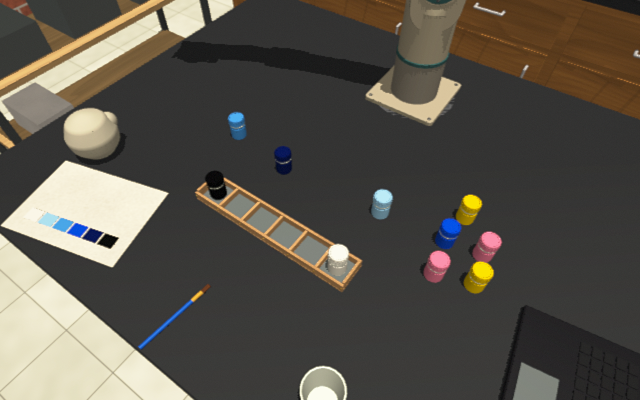

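The top view shows the rack with white at (271,159) and black at (406,163). On the bench are pale (269,230), navy (376,225) and sky (447,238).

Candidates for royal are blue (206,234), pink (202,199) and (173,239), and yellow (170,208) and (199,269). Only (206,234) is blue, so I'll confirm that one in a crop.

```bash
python3 - <<'E'
from h import *
im=dict(np.load("top.npz"));px=im["pixels"]
cv2.imwrite("pics/crop.png",cv2.resize(px[185:285,150:290,::-1],None,fx=5,fy=5,interpolation=cv2.INTER_CUBIC))
hsv=cv2.cvtColor(px,cv2.COLOR_RGB2HSV)
m=cv2.inRange(hsv,(5,90,60),(20,255,255));m[:140]=0;m[190:]=0;m[:,:250]=0;m[:,425:]=0
v,u=np.nonzero(m);r=cv2.minAreaRect(np.stack([u,v],1).astype(np.float32));print(r,len(u))
b=cv2.boxPoints(r);print(b.round(1));q=np.array([ray(im,*p,24) for p in b]);print(q.round(),q.mean(0).round(1))
# liners
g=cv2.inRange(hsv,(0,0,60),(179,70,150));g[:150]=0;g[182:]=0;g[:,:260]=0;g[:,416:]=0
n,l,st,c=cv2.connectedComponentsWithStats(g)
for i in range(1,n):
    if st[i,4]>150: print(st[i],ray(im,*c[i],7).round(1))
def fit(im,z):
    pass
sc=dict(np.load("scene.npz"));P=pts(sc)
m=((P[:,:,2]>58)&(P[:,:,2]<73)&(P[:,:,0]>330)&(P[:,:,0]<650)&(abs(P[:,:,1])<420)).astype(np.uint8)
n,l,st,c=cv2.connectedComponentsWithStats(m)
for i in range(1,n):
    if st[i,4]>60:
        q=P[l==i];print(((q.min(0)+q.max(0))/2).round(),np.median(q,0).round(),np.median(sc["pixels"][l==i],0))
E
```

```text
((337.5672912597656, 164.99806213378906), (159.58212280273438, 29.9914608001709), 1.925183892250061) 1773
[[257.3 177.3]
 [258.3 147.3]
 [417.8 152.7]
 [416.8 182.7]]
[[ 565.  171.   24.]
 [ 643.  171.   24.]
 [ 636. -237.   24.]
 [ 558. -233.   24.]] [600.4 -32.   24. ]
[339 155  23  22 408] [604.8 -64.8   7. ]
[365 156  22  22 451] [ 602.4 -131.1    7. ]
[391 157  22  22 204] [ 594.4 -190.8    7. ]
[266 158  18  16 159] [595.6 123.5   7. ]
[260 178  91   4 206] [562.3  76.4   7. ]
[ 420. -294.   61.] [ 421. -294.   61.] [ 78. 174. 240.]
[ 449. -126.   61.] [ 448. -124.   61.] [ 9. 23. 89.]
[ 601. -197.   65.] [ 603. -195.   68.] [10.  9. 10.]
[430. 132.  62.] [432. 133.  61.] [183. 232. 245.]
[343. 294.  62.] [342. 294.  62.] [251. 228.   0.]
[419. 283.  61.] [420. 283.  61.] [  5.  81. 231.]
[405. 361.  62.] [407. 361.  61.] [250. 143. 170.]
[606. 131.  65.] [608. 133.  68.] [252. 251. 237.]
[504. 297.  62.] [505. 297.  62.] [251.  145.5 172.5]
[480. 373.  62.] [481. 373.  62.] [251. 227.   0.]
```

View pics/crop.png

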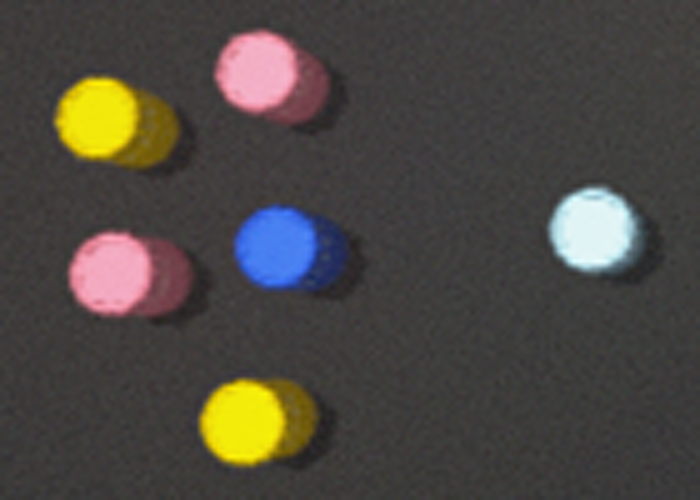

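The crop confirms it: the royal pot is the centre one at crop (280,248), with pink and yellow look-alikes about 80 mm away on each side. I'll use one tool yaw of π/2 throughout, so the fingers close across the row.

>>> jog_arm(steps=[[0.5, 0, 0, 0, 0, 0, -0.09], [0.5, 0, 0, 0, 0, 0, -0.09], [0.5, 0, 0, 0, 0, 0, -0.09], [0.5, 0, 0, 0, 0, 0, -0.09], [0.5, 0, 0, 0, 0, 0, -0.09], [0.5, 0, 0, 0, 0, 0, -0.09], [0.5, 0, 0, 0, 0, 0, -0.0425], [0.5, 0.1, 0.054, 0, 0, 0, 0], [0.5, 0.1, 0.054, 0, 0, 0, 0], [0.5, 0.1, 0.054, 0, 0, 0, 0]])

```text
clock: 1.35
eef_pos: [338.1, -445.6, 404.4]
tool_rot: [-3.142, -0.001, 1.57]
force: [0.5, 0.1, 0.7]
width: 63.9
gripper_force: 0.0
```

>>> jog_arm(steps=[[0.5, 0.1, 0.054, 0, 0, 0, 0], [0.5, 0.1, 0.054, 0.03, 0, 0, 0], [0.5, 0.1, 0.054, 0.08, 0, 0, 0], [0.5, 0.003, 0, 0.1, 0, 0, 0], [0.5, 0, 0, 0, 0, 0, 0]])

```text
clock: 1.98
eef_pos: [414.7, -299.4, 301.0]
tool_rot: [-3.135, -0.004, 1.572]
force: [-0.1, -0.3, 1.4]
width: 64.3
gripper_force: 0.0
```

```bash
python3 - <<'E'
from h import *
print(read_state()["eef_pos"])
im=get_image("wrist");save(im,"w1.png");P=pts(im)
m=((P[:,:,2]>50)&(P[:,:,2]<70)&(im["depth"]>0)).astype(np.uint8)
n,l,st,c=cv2.connectedComponentsWithStats(m)
for i in range(1,n):
    if st[i,4]>100:
        q=P[l==i];print(st[i],((q.min(0)+q.max(0))/2).round(1),np.median(q,0).round(1),(q.max(0)-q.min(0)).round(),np.median(im["pixels"][l==i],0))
E
```

```text
[ 414.7242157  -299.445958    301.01812546]
[ 589   12   51   75 2882] [ 588.8 -197.8   60. ] [ 583.4 -200.5   65.8] [25. 40. 20.] [19. 19. 19.]
[ 295  176   61   61 2828] [ 417.  -294.4   57. ] [ 417.  -293.    61.4] [40. 39. 14.] [166. 253. 255.]
```

View pics/w1.png

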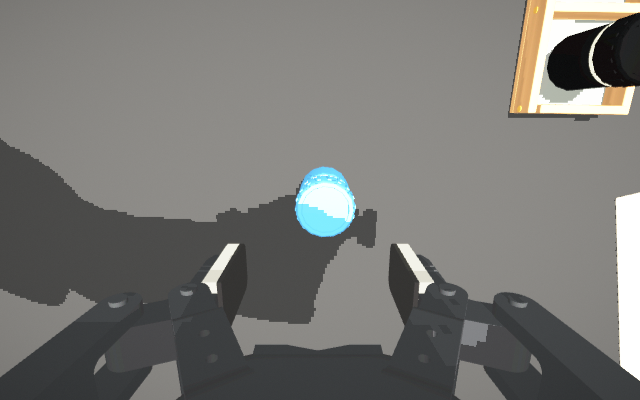

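The wrist view shows the sky pot at (325,208) midway between the fingers, with the black pot and rack at the upper right. Its measured position (417,-294) agrees with the top view to 2 mm, so I'm descending.

>>> jog_arm(steps=[[0.5, 0.002, 0, 0.06, 0, 0, 0], [0.5, 0, 0, 0.06, 0, 0, 0], [0.5, 0, 0, 0.05, 0, 0, 0], [0.5, 0, 0, 0.04, 0, 0, 0], [0.5, 0, 0, 0, 0, 0, 0], [0.5, 0, 0, 0, 0, 0, 0]])

```text
clock: 2.78
eef_pos: [416.4, -300.8, 200.4]
tool_rot: [3.139, 0.002, 1.57]
force: [-0.1, -0.2, -0.1]
width: 64.0
gripper_force: 0.0
```

>>> jog_arm(steps=[[0.5, 0.013, 0.004, 0.006, 0, 0, 0], [0.5, 0, 0, 0.006, 0, 0, 0], [0.5, 0, 0, 0, 0, 0, 0]])

```text
clock: 3.15
eef_pos: [417.9, -293.1, 192.7]
tool_rot: [-3.141, -0.0, 1.571]
force: [0.1, -0.5, 0.0]
width: 64.2
gripper_force: 0.0
```

>>> jog_arm(steps=[[-1, 0, 0, 0, 0, 0, 0], [-1, 0, 0, 0, 0, 0, 0], [-1, 0, 0, 0, 0, 0, 0], [-1, 0, 0, 0, 0, 0, 0], [-1, 0, 0, 0, 0, 0, 0], [-1, 0, 0, -0.03, 0, 0, 0], [-1, 0, 0, -0.06, 0, 0, 0], [-1, 0, 0, -0.06, 0, 0, 0], [-1, 0, 0, -0.06, 0, 0, 0], [-1, 0, 0, 0, 0, 0, 0]])

```text
clock: 4.4
eef_pos: [418.5, -293.7, 300.2]
tool_rot: [3.137, 0.003, 1.57]
force: [-0.3, -0.4, -0.5]
width: 39.0
gripper_force: 60.3
```

>>> jog_arm(steps=[[-1, 0.05, 0.03, 0, 0, 0, 0], [-1, 0.075, 0.046, 0, 0, 0, 0], [-1, 0.075, 0.046, 0, 0, 0, 0], [-1, 0.075, 0.046, 0, 0, 0, 0], [-1, 0.075, 0.046, 0, 0, 0, 0], [-1, 0.075, 0.046, 0, 0, 0, 0], [-1, 0.075, 0.046, 0, 0, 0, 0], [-1, 0.06, 0.04, 0, 0, 0, 0], [-1, 0.03, 0.024, 0, 0, 0, 0], [-1, 0, 0, 0, 0, 0, 0]])

```text
clock: 5.65
eef_pos: [603.0, 2.5, 297.1]
tool_rot: [-3.141, -0.0, 1.572]
force: [-0.3, 0.0, 0.1]
width: 38.7
gripper_force: 60.4
```

```bash
python3 - <<'E'
from h import *
print(read_state()["eef_pos"])
im=get_image("wrist");save(im,"w2.png")
np.savez("w2.npz",**im)
im=get_image("top");save(im,"t2.png")
E
```

```text
[603.00878801   2.45756179 297.07891544]
```

View pics/w2.png

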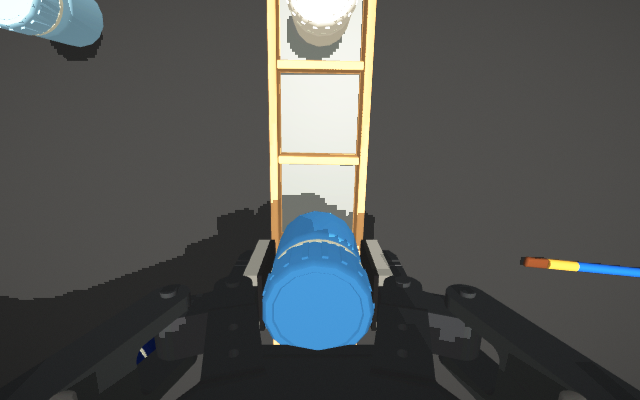

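The wrist view shows the sky pot held over the rack. The divider tops are at about (320,65) and (319,160), and the side-wall outer edges at about (270,100) and (370,100).

```bash
python3 - <<'E'
from h import *
im=dict(np.load("w2.npz"))
for v in (66,160): print("div",ray(im,319,v,22).round(1))
hsv=cv2.cvtColor(im["pixels"],cv2.COLOR_RGB2HSV)
m=cv2.inRange(hsv,(8,80,60),(30,255,255))
for v in (90,110,125,140,180):
    u=np.nonzero(m[v,230:410])[0]+230; a,b=ray(im,u.min(),v,24),ray(im,u.max(),v,24);print(u.min(),u.max(),a.round(1),b.round(1),((a+b)/2).round(1))
u=m[:,310:330].mean(1); print([ (i,ray(im,319,i,22)[1].round(1)) for i in range(40,200) if u[i]>120])
E
```

```text
div [602.7  98.4  22. ]
div [602.9  33.6  22. ]
268 371 [567.3  82.5  24. ] [638.9  82.6  24. ] [603.1  82.6  24. ]
268 370 [566.8  69.1  24. ] [638.7  69.2  24. ] [602.8  69.2  24. ]
269 369 [567.2  58.8  24. ] [638.5  58.9  24. ] [602.8  58.9  24. ]
269 368 [566.8  48.2  24. ] [638.2  48.4  24. ] [602.5  48.3  24. ]
270 366 [566.5  18.9  24. ] [637.9  19.   24. ] [602.2  18.9  24. ]
[(60, np.float64(102.2)), (69, np.float64(96.5)), (70, np.float64(95.8)), (71, np.float64(95.2)), (72, np.float64(94.5)), (73, np.float64(93.9)), (153, np.float64(38.7)), (154, np.float64(38.0)), (155, np.float64(37.2)), (156, np.float64(36.5))]
```

Two points check out: the wall span is 71.5 mm (72 given), and the dividers are 65–66 mm apart. The sky place is at about (602.3, 0.5).

>>> jog_arm(steps=[[-1, -0.004, -0.001, 0.04, 0, 0, 0], [-1, 0, 0, 0.06, 0, 0, 0], [-1, 0, 0, 0.04, 0, 0, 0], [-1, 0, 0, 0.03, 0, 0, 0], [-1, 0, 0, 0.015, 0, 0, 0], [-1, 0, 0, 0, 0, 0, 0], [-1, 0, 0, 0, 0, 0, 0]])

```text
clock: 6.62
eef_pos: [602.8, -0.3, 206.0]
tool_rot: [3.14, 0.0, 1.571]
force: [-0.8, -0.3, -0.5]
width: 38.9
gripper_force: 60.4
```

>>> jog_arm(steps=[[-1, 0, 0, 0.006, 0, 0, 0], [-1, 0, 0, 0.005, 0, 0, 0], [-1, 0, 0, 0, 0, 0, 0], [-1, 0, 0, 0, 0, 0, 0]])

```text
clock: 7.12
eef_pos: [602.6, -0.2, 200.1]
tool_rot: [3.141, 0.0, 1.571]
force: [-1.2, -0.5, 3.2]
width: 38.8
gripper_force: 60.3
```

Contact at 3 N, so I'm opening, rising and heading back for navy at (448,-125).

>>> jog_arm(steps=[[0.5, 0, 0, 0, 0, 0, 0], [0.5, 0, 0, 0, 0, 0, 0], [0.5, 0, 0, 0, 0, 0, 0], [0.5, 0, 0, -0.04, 0, 0, 0], [0.5, 0, 0, -0.08, 0, 0, 0], [0.5, 0, 0, -0.08, 0, 0, 0], [0.5, -0.06, -0.077, 0, 0, 0, 0], [0.5, -0.07, -0.08, 0, 0, 0, 0], [0.5, -0.07, -0.08, 0, 0, 0, 0], [0.5, -0.05, -0.073, 0, 0, 0, 0]])

```text
clock: 8.38
eef_pos: [446.0, -126.8, 301.1]
tool_rot: [3.14, 0.001, 1.569]
force: [-0.1, -1.0, -0.4]
width: 64.1
gripper_force: 0.0
```

>>> jog_arm(steps=[[0.5, 0, 0, 0, 0, 0, 0], [0.5, 0, 0, 0, 0, 0, 0]])

```text
clock: 8.62
eef_pos: [448.4, -125.0, 300.8]
tool_rot: [3.138, 0.0, 1.571]
force: [-0.3, 0.4, -0.0]
width: 63.9
gripper_force: 0.0
```

```bash
cat >> h.py <<'E'
def look(name,lo=50,hi=75):
    print(read_state()["eef_pos"].round(1))
    im=get_image(name);P=pts(im)
    m=((P[:,:,2]>lo)&(P[:,:,2]<hi)&(im["depth"]>0)).astype(np.uint8)
    n,l,st,c=cv2.connectedComponentsWithStats(m)
    for i in range(1,n):
        if st[i,4]>150:
            q=P[l==i];q=q[q[:,2]>np.percentile(q[:,2],60)-2];print(st[i],((q.min(0)+q.max(0))/2).round(1),np.median(q,0).round(1),(q.max(0)-q.min(0)).round(),np.median(im["pixels"][l==i],0))
    return im
E
python3 - <<'E'
from h import *
look("wrist");look("top",60,72)
E
```

```text
[ 448.4 -125.   300.8]
[ 541    0   94   48 3468] [600.8 -11.2  68.8] [600.2  -9.   68.5] [41. 22.  5.] [154. 252. 255.]
[ 284  181   60   61 2793] [ 445.5 -124.7   61.9] [ 445.9 -124.    61.5] [39. 39.  5.] [17. 29. 90.]
[497 279  64  41 954] [ 603.1 -188.1   68.3] [ 605.  -184.1   68.4] [31. 21.  5.] [16. 16. 17.]
[ 448.7 -124.7  300.6]
[ 24  90   9 132 673] [603.9 730.6  68.5] [599.  727.3  68.5] [328.  44.   7.] [28. 36. 43.]
[524 120  26  48 193] [ 652.3 -514.1   68.9] [ 649.8 -499.1   69.1] [118.  52.   6.] [163. 150. 125.]
[263 151  17  16 209] [604.6 133.1  69.1] [604.4 132.5  68.4] [35. 37.  6.] [241. 242. 242.]
[318 152  17  17 209] [602.2  -0.8  69. ] [602.   -1.7  68.4] [35. 37.  6.] [115. 193. 240.]
[398 155  17  17 214] [ 599.5 -197.6   69.1] [ 598.2 -196.6   68.4] [38. 37.  6.] [57. 52. 47.]
[194 191  17  16 155] [502.8 297.   63.5] [501.8 296.1  62.3] [37. 39.  6.] [243. 171. 193.]
[162 200  16  17 161] [478.5 374.   63. ] [478.4 373.4  62.1] [39. 37.  5.] [242. 228.  10.]
[261 223  16  16 158] [428.6 132.9  62.6] [429.6 133.6  61.3] [36. 36.  5.] [218. 242. 245.]
[198 226  16  16 162] [418.7 283.4  63.1] [417.5 283.4  61.7] [36. 37.  6.] [ 68. 124. 240.]
[165 231  16  17 152] [404.3 361.5  63.7] [404.  363.8  61.9] [38. 37.  7.] [243. 163. 185.]
[191 261  17  17 163] [334.8 294.4  63.1] [334.8 294.3  61.5] [37. 38.  6.] [243. 235.  10.]
```

The sky pot stands at (602,-1) with its top at 69 mm. The arm is centred over navy.

>>> jog_arm(steps=[[0.5, 0, -0.003, 0.06, 0, 0, 0], [0.5, 0, 0, 0.07, 0, 0, 0], [0.5, 0, 0, 0.05, 0, 0, 0], [0.5, 0, 0, 0.036, 0, 0, 0], [0.5, 0, 0, 0, 0, 0, 0], [0.5, 0, 0, 0, 0, 0, 0]])

```text
clock: 9.48
eef_pos: [446.8, -124.8, 192.2]
tool_rot: [3.14, -0.0, 1.572]
force: [-0.9, 0.3, -0.1]
width: 63.7
gripper_force: 0.0
```

>>> jog_arm(steps=[[-1, 0, 0, 0, 0, 0, 0], [-1, 0, 0, 0, 0, 0, 0], [-1, 0, 0, 0, 0, 0, 0], [-1, 0, 0, 0, 0, 0, 0], [-1, 0, 0, 0, 0, 0, 0], [-1, 0, 0, -0.04, 0, 0, 0], [-1, 0, 0, -0.08, 0, 0, 0], [-1, 0, 0, -0.07, 0, 0, 0], [-1, 0, 0, 0, 0, 0, 0], [-1, 0, 0, 0, 0, 0, 0]])

```text
clock: 10.72
eef_pos: [445.6, -125.4, 286.6]
tool_rot: [-3.141, 0.0, 1.57]
force: [0.0, -0.3, -1.0]
width: 39.3
gripper_force: 60.4
```

>>> jog_arm(steps=[[-1, -0.003, 0.05, 0, 0, 0, 0], [-1, -0.003, 0.08, 0, 0, 0, 0], [-1, -0.003, 0.08, 0, 0, 0, 0], [-1, -0.003, 0.06, 0, 0, 0, 0], [-1, -0.002, 0.038, 0, 0, 0, 0], [-1, 0, 0, 0, 0, 0, 0], [-1, 0, 0, 0, 0, 0, 0]])

```text
clock: 11.6
eef_pos: [598.6, -132.1, 285.5]
tool_rot: [-3.138, -0.0, 1.571]
force: [0.4, 0.6, -0.8]
width: 38.8
gripper_force: 60.6
```

>>> jog_arm(steps=[[-1, 0.001, 0.004, 0.04, 0, 0, 0], [-1, 0, 0, 0.06, 0, 0, 0], [-1, 0, 0, 0.04, 0, 0, 0], [-1, 0, 0, 0.018, 0, 0, 0], [-1, 0, 0, 0, 0, 0, 0], [-1, 0, 0, 0, 0, 0, 0]])

```text
clock: 12.35
eef_pos: [602.4, -131.8, 208.5]
tool_rot: [3.14, 0.0, 1.571]
force: [-0.7, 0.1, -0.9]
width: 39.0
gripper_force: 60.6
```

>>> jog_arm(steps=[[-1, 0, -0.002, 0.008, 0, 0, 0], [-1, 0, 0, 0.006, 0, 0, 0], [-1, 0, 0, 0.004, 0, 0, 0], [-1, 0, 0, 0, 0, 0, 0], [-1, 0, 0, 0, 0, 0, 0]])

```text
clock: 12.98
eef_pos: [600.9, -131.7, 199.8]
tool_rot: [3.142, 0.0, 1.571]
force: [-2.2, 0.2, 6.9]
width: 38.6
gripper_force: 61.3
```

>>> jog_arm(steps=[[0.5, 0, 0, 0, 0, 0, 0], [0.5, 0, 0, 0, 0, 0, 0], [0.5, 0, 0, 0, 0, 0, 0], [0.5, 0, 0, -0.04, 0, 0, 0], [0.5, 0, 0, -0.08, 0, 0, 0], [0.5, 0, 0, -0.08, 0, 0, 0], [0.5, 0, 0, 0, 0, 0, 0]])

```text
clock: 13.85
eef_pos: [602.5, -131.8, 303.5]
tool_rot: [3.133, 0.001, 1.571]
force: [-0.7, -0.5, -0.3]
width: 64.1
gripper_force: 0.0
```

>>> jog_arm(steps=[[0.5, 0.05, -0.03, 0, 0, 0, 0], [0.5, 0.08, -0.052, 0, 0, 0, 0], [0.5, 0.08, -0.052, 0, 0, 0, 0], [0.5, 0.08, -0.052, 0, 0, 0, 0], [0.5, 0.08, -0.052, 0, 0, 0, 0], [0.5, 0.08, -0.052, 0, 0, 0, 0], [0.5, 0.05, -0.034, 0, 0, 0, 0], [0.5, 0.028, -0.018, 0, 0, 0, 0], [0.5, 0, 0, 0, 0, 0, 0], [0.5, 0, 0, 0, 0, 0, 0]])

```text
clock: 15.1
eef_pos: [430.4, 131.5, 298.8]
tool_rot: [3.141, 0.0, 1.57]
force: [0.2, -0.4, 0.6]
width: 64.3
gripper_force: 0.0
```

```bash
python3 - <<'E'
from h import *
look("wrist");look("top",60,72)
E
```

```text
[430.4 131.5 298.8]
[ 285  180   61   61 2862] [428.2 133.6  62. ] [427.9 134.   61.5] [39. 40.  5.] [205. 242. 248.]
[ 543  182   81   64 3992] [602.4 132.5  68.7] [602.5 133.3  68.4] [40. 40.  5.] [255. 255. 255.]
[430.5 131.4 298.8]
[ 25  91   8 131 700] [602.9 728.6  68.6] [597.3 727.7  68.5] [326.  45.   7.] [28. 35. 42.]
[524 118  21  48 200] [ 659.2 -512.1   68.9] [ 651.1 -499.    69.5] [116.  48.   6.] [164. 151. 126.]
[263 151  17  16 209] [603.9 132.2  69.1] [604.6 131.5  68.3] [38. 39.  5.] [241. 243. 242.]
[318 152  17  17 211] [601.9  -0.9  69.1] [602.2  -2.   68.5] [39. 37.  5.] [115. 193. 240.]
[371 154  17  17 212] [ 600.8 -130.9   69.1] [ 599.5 -132.9   68.3] [38. 39.  6.] [ 54.  58. 109.]
[398 155  17  17 215] [ 598.9 -197.5   68.9] [ 599.8 -196.6   68.1] [38. 37.  6.] [52. 47. 45.]
[165 231  16  17 163] [404.2 361.7  62.8] [404.  362.1  62. ] [38. 37.  5.] [243. 163. 184.]
```

Navy stands at (601,-131) with its top at 69 mm. Next is pale.

>>> jog_arm(steps=[[0.5, 0.002, -0.003, 0.06, 0, 0, 0], [0.5, 0, 0, 0.07, 0, 0, 0], [0.5, 0, 0, 0.05, 0, 0, 0], [0.5, 0, 0, 0.032, 0, 0, 0], [0.5, 0, 0, 0, 0, 0, 0], [0.5, 0, 0, 0, 0, 0, 0]])

```text
clock: 15.95
eef_pos: [428.8, 132.8, 193.1]
tool_rot: [3.141, -0.0, 1.569]
force: [0.6, 1.1, 0.7]
width: 64.0
gripper_force: 0.0
```

>>> jog_arm(steps=[[-1, 0, 0, 0, 0, 0, 0], [-1, 0, 0, 0, 0, 0, 0], [-1, 0, 0, 0, 0, 0, 0], [-1, 0, 0, 0, 0, 0, 0], [-1, 0, 0, 0, 0, 0, 0], [-1, 0, 0, -0.04, 0, 0, 0], [-1, 0, 0, -0.08, 0, 0, 0], [-1, 0, 0, -0.07, 0, 0, 0], [-1, 0, 0, 0, 0, 0, 0], [-1, 0, 0, 0, 0, 0, 0]])

```text
clock: 17.2
eef_pos: [428.2, 132.9, 287.7]
tool_rot: [3.142, 0.0, 1.57]
force: [-0.5, -0.5, -0.3]
width: 39.2
gripper_force: 60.4
```

>>> jog_arm(steps=[[-1, -0.02, 0.05, 0, 0, 0, 0], [-1, -0.03, 0.08, 0, 0, 0, 0], [-1, -0.03, 0.08, 0, 0, 0, 0], [-1, -0.03, 0.08, 0, 0, 0, 0], [-1, -0.022, 0.056, 0, 0, 0, 0], [-1, 0, 0, 0, 0, 0, 0], [-1, 0, 0, 0, 0, 0, 0]])

```text
clock: 18.08
eef_pos: [600.2, 67.8, 286.4]
tool_rot: [-3.138, 0.0, 1.572]
force: [0.2, 0.1, -0.1]
width: 39.0
gripper_force: 60.5
```

>>> jog_arm(steps=[[-1, -0.002, 0.003, 0.04, 0, 0, 0], [-1, 0, 0, 0.06, 0, 0, 0], [-1, 0, 0, 0.04, 0, 0, 0], [-1, 0, 0, 0.02, 0, 0, 0], [-1, 0, 0, 0, 0, 0, 0], [-1, 0, 0, 0, 0, 0, 0]])

```text
clock: 18.82
eef_pos: [603.3, 66.5, 208.5]
tool_rot: [3.14, -0.0, 1.571]
force: [-0.2, 0.4, -0.2]
width: 38.9
gripper_force: 60.5
```

>>> jog_arm(steps=[[-1, 0, 0, 0.008, 0, 0, 0], [-1, 0, 0, 0.006, 0, 0, 0], [-1, 0, 0, 0.003, 0, 0, 0], [-1, 0, 0, 0, 0, 0, 0], [-1, 0, 0, 0, 0, 0, 0]])

```text
clock: 19.45
eef_pos: [603.0, 66.3, 200.7]
tool_rot: [3.141, 0.001, 1.571]
force: [-1.8, 0.3, 11.0]
width: 38.5
gripper_force: 61.5
```

>>> jog_arm(steps=[[0.5, 0, 0, 0, 0, 0, 0], [0.5, 0, 0, 0, 0, 0, 0], [0.5, 0, 0, 0, 0, 0, 0], [0.5, 0, 0, -0.04, 0, 0, 0], [0.5, 0, 0, -0.08, 0, 0, 0], [0.5, 0, 0, -0.08, 0, 0, 0], [0.5, 0, 0, 0, 0, 0, 0]])

```text
clock: 20.32
eef_pos: [604.3, 66.9, 303.9]
tool_rot: [3.134, -0.002, 1.571]
force: [0.0, 0.0, -0.6]
width: 64.6
gripper_force: 0.0
```

>>> jog_arm(steps=[[0.5, 0.04, -0.034, 0, 0, 0, 0], [0.5, 0.07, -0.06, 0, 0, 0, 0], [0.5, 0.07, -0.06, 0, 0, 0, 0], [0.5, 0.07, -0.06, 0, 0, 0, 0], [0.5, 0.07, -0.06, 0, 0, 0, 0], [0.5, 0.07, -0.06, 0, 0, 0, 0], [0.5, 0.044, -0.035, 0, 0, 0, 0], [0.5, 0, 0, 0, 0, 0, 0], [0.5, 0, 0, 0, 0, 0, 0]])

```text
clock: 21.45
eef_pos: [419.0, 282.4, 299.2]
tool_rot: [3.141, 0.001, 1.57]
force: [0.4, 0.0, -0.1]
width: 64.0
gripper_force: 0.0
```

```bash
python3 - <<'E'
from h import *
save(look("wrist"),"w4.png");look("top",60,72)
E
```

```text
[419.  282.4 299.2]
[ 382   28   71   74 4012] [477.2 373.9  62. ] [477.2 374.4  61.6] [39. 39.  5.] [255. 255.  47.]
[ 259   50   67   71 3624] [402.7 362.3  61.9] [403.1 362.9  61.5] [39. 39.  4.] [255. 238. 248.]
[ 412  158   66   63 3141] [501.7 298.4  61.9] [501.3 299.   61.5] [39. 39.  5.] [255. 209. 233.]
[ 157  163   66   62 3110] [333.9 295.2  61.8] [334.4 296.1  61.5] [39. 39.  4.] [255. 254.   0.]
[ 286  179   60   62 2864] [416.8 284.4  61.7] [416.6 285.   61.5] [39. 39.  4.] [ 16.  54. 169.]
[419.3 282.  299.2]
[ 25  90   8 132 685] [604.4 730.9  68.6] [599.7 728.2  68.6] [328.  46.   7.] [29. 35. 43.]
[524 118  22  50 212] [ 655.3 -513.7   69. ] [ 651.6 -500.8   69.2] [123.  49.   6.] [164. 150. 126.]
[263 151  17  16 212] [604.9 132.1  68.9] [604.7 131.7  68. ] [36. 39.  6.] [241.  242.5 242. ]
[290 152  17  17 208] [602.4  65.1  69. ] [602.9  66.1  68.6] [38. 37.  5.] [210. 238. 244.]
[318 153  17  16 204] [602.3  -2.   69. ] [602.   -2.   68.2] [36. 39.  6.] [116.  194.5 240. ]
[371 154  17  17 210] [ 600.6 -130.9   68.9] [ 601.2 -130.8   68.3] [38. 39.  5.] [ 54.  59. 110.]
[398 155  17  17 214] [ 599.4 -197.6   68.7] [ 598.4 -196.7   68. ] [38. 37.  5.] [52. 48. 44.]
[198 226  16  17 160] [417.6 283.6  63.6] [417.7 283.9  61.5] [38. 36.  7.] [ 44.   63.5 133. ]
```

View pics/w4.png

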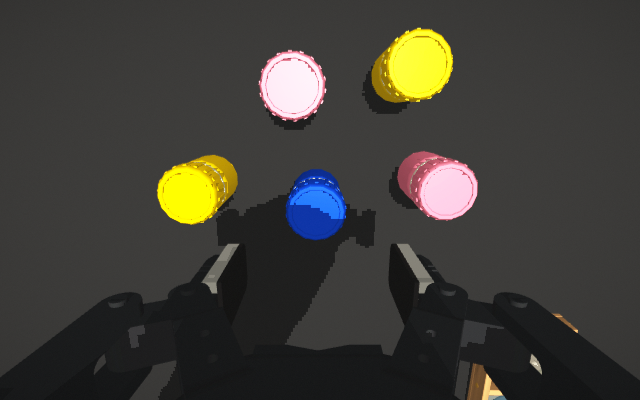

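The wrist view shows royal at (316,210), centred between the fingers. The pink pot at (448,190) and yellow at (187,194) are clear of the half-open fingers. Pale stands at (602.5, 66).

>>> jog_arm(steps=[[0.5, 0.003, -0.003, 0.06, 0, 0, 0], [0.5, 0, 0, 0.07, 0, 0, 0], [0.5, 0, 0, 0.04, 0, 0, 0], [0.5, 0, 0, 0.02, 0, 0, 0], [0.5, 0, 0, 0.02, 0, 0, 0], [0.5, 0, 0, 0, 0, 0, 0], [0.5, 0, 0, 0, 0, 0, 0]])

```text
clock: 22.42
eef_pos: [417.2, 284.8, 194.8]
tool_rot: [3.141, -0.001, 1.571]
force: [0.5, -0.8, 0.0]
width: 64.1
gripper_force: 0.0
```

>>> jog_arm(steps=[[-1, 0, 0, 0, 0, 0, 0], [-1, 0, 0, 0, 0, 0, 0], [-1, 0, 0, 0, 0, 0, 0], [-1, 0, 0, 0, 0, 0, 0], [-1, 0, 0, 0, 0, 0, 0], [-1, 0, 0, -0.04, 0, 0, 0], [-1, 0, 0, -0.08, 0, 0, 0], [-1, 0, 0, -0.08, 0, 0, 0], [-1, 0, 0, 0, 0, 0, 0], [-1, 0, 0, 0, 0, 0, 0]])

```text
clock: 23.68
eef_pos: [416.9, 284.3, 294.0]
tool_rot: [-3.142, 0.001, 1.57]
force: [0.7, -1.1, -0.8]
width: 39.2
gripper_force: 60.3
```

>>> jog_arm(steps=[[-1, -0.05, 0.03, 0, 0, 0, 0], [-1, -0.08, 0.045, 0, 0, 0, 0], [-1, -0.08, 0.045, 0, 0, 0, 0], [-1, -0.08, 0.045, 0, 0, 0, 0], [-1, -0.08, 0.045, 0, 0, 0, 0], [-1, -0.08, 0.045, 0, 0, 0, 0], [-1, -0.08, 0.045, 0, 0, 0, 0], [-1, -0.08, 0.04, 0, 0, 0, 0], [-1, -0.06, 0.03, 0, 0, 0, 0], [-1, -0.03, 0, 0, 0, 0, 0]])

```text
clock: 24.92
eef_pos: [601.9, -67.4, 292.4]
tool_rot: [-3.139, 0.0, 1.568]
force: [0.1, 0.9, -2.5]
width: 39.0
gripper_force: 60.4
```

>>> jog_arm(steps=[[-1, 0, 0, 0, 0, 0, 0], [-1, 0, 0, 0, 0, 0, 0]])

```text
clock: 25.18
eef_pos: [601.3, -63.2, 294.1]
tool_rot: [-3.141, -0.001, 1.573]
force: [-0.3, 0.1, -1.3]
width: 38.6
gripper_force: 60.4
```

Target is (601.5, -65.5), lowering to about 209 first.

>>> jog_arm(steps=[[-1, -0.004, 0, 0.04, 0, 0, 0], [-1, 0, 0, 0.06, 0, 0, 0], [-1, 0, 0, 0.04, 0, 0, 0], [-1, 0, 0, 0.028, 0, 0, 0], [-1, 0, 0, 0, 0, 0, 0], [-1, 0, 0, 0, 0, 0, 0]])

```text
clock: 25.92
eef_pos: [602.4, -67.1, 210.9]
tool_rot: [3.14, -0.0, 1.571]
force: [0.4, 0.1, -0.2]
width: 38.9
gripper_force: 60.4
```

>>> jog_arm(steps=[[-1, 0.003, -0.001, 0.008, 0, 0, 0], [-1, 0, 0, 0.006, 0, 0, 0], [-1, 0, 0, 0.003, 0, 0, 0], [-1, 0, 0, 0, 0, 0, 0], [-1, 0, 0, 0, 0, 0, 0]])

```text
clock: 26.55
eef_pos: [601.4, -65.8, 202.1]
tool_rot: [3.142, 0.0, 1.571]
force: [-1.6, -0.1, 4.5]
width: 39.0
gripper_force: 60.6
```

>>> jog_arm(steps=[[0.5, 0, 0, 0, 0, 0, 0], [0.5, 0, 0, 0, 0, 0, 0], [0.5, 0, 0, 0, 0, 0, 0], [0.5, 0, 0, -0.04, 0, 0, 0], [0.5, 0, 0, -0.08, 0, 0, 0], [0.5, 0, 0, -0.08, 0, 0, 0], [0.5, 0, -0.08, 0, 0, 0, 0], [0.5, 0, -0.08, 0, 0, 0, 0], [0.5, 0, -0.08, 0, 0, 0, 0], [0.5, 0, 0, 0, 0, 0, 0]])

```text
clock: 27.8
eef_pos: [478.7, -66.0, 302.9]
tool_rot: [-3.139, 0.002, 1.571]
force: [0.5, -0.3, 0.6]
width: 64.3
gripper_force: 0.0
```

```bash
python3 - <<'E'
from h import *
look("top",60,72);save(get_image("scene"),"s9.png")
E
```

```text
[478.7 -66.  302.9]
[ 24  90   9 132 695] [603.4 729.2  68.6] [591.5 727.1  68.7] [327.  45.   7.] [28. 35. 43.]
[524 118  26  50 208] [ 655.5 -514.4   69. ] [ 650.1 -501.    69.2] [124.  53.   6.] [164. 150. 126.]
[263 151  17  16 209] [603.7 132.2  69.3] [604.3 132.   68.7] [38. 39.  5.] [241. 243. 242.]
[290 152  17  16 203] [602.3  65.1  69.1] [603.1  66.   68.3] [37. 37.  6.] [210. 238. 244.]
[318 152  17  17 207] [602.2  -0.8  69.1] [602.   -1.9  68.5] [36. 37.  5.] [116. 193. 240.]
[194 191  17  16 151] [503.  297.1  64. ] [502.  297.3  61.7] [37. 39.  8.] [243. 171. 192.]
[162 201  16  15 162] [478.5 374.   62.7] [478.5 373.8  61.8] [34. 37.  5.] [242.  228.5  10. ]
[165 232  16  16 156] [403.1 361.6  62.7] [403.9 362.3  61.8] [36. 37.  5.] [243. 162. 184.]
[191 261  17  17 163] [334.7 294.7  63.1] [332.6 294.9  61.6] [38. 38.  6.] [243. 235.  10.]
```

View pics/s9.png

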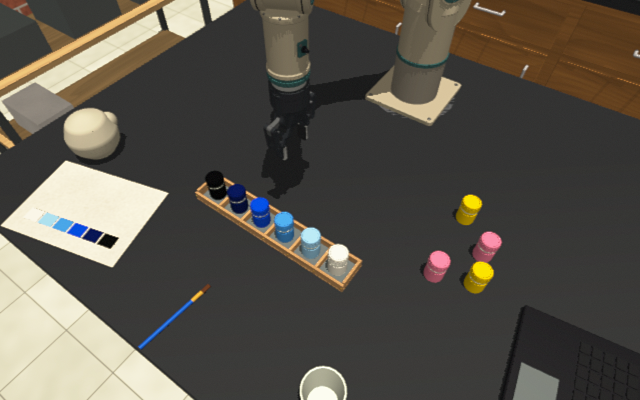

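The scene shows all six pots upright in order: white (338,258), pale (311,243), sky (284,227), royal (260,212), navy (237,198), black (216,185). The arm is clear of everything.

```bash
python3 -c "
from cell import *
print(finish_job())"
```

```text
the job is handed in; nothing more can be done
None
```

All four blue pots stand upright in the rack, running white, pale, sky, royal, navy, black; the job was handed in at about 28 s of the 106 s allowed, and no verdict came back.

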